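# Switch off the battery charger's socket

### The arm

A 6-joint arm with a two-finger parallel gripper is mounted at the origin on the work surface. World frame = base frame: x ahead of the robot, y to its left, z up, the work surface at z = 0. Lengths are in m, angles in degrees, forces in N, time in s.
With the tool pointing down it reaches from about 0.3 to 0.75 m from the base axis. Payload 8.5 kg.
Tool frame: the origin (TCP) lies between the finger pads; the fingertips stand env.finger_overhang ahead of it and the grasp point (between the pads) lies 2 mm behind it (env.finger_overhang is the distance from the TCP to the fingertips, in m); z points along the fingers, y is the line along which they close (so a half turn about z gives the same grasp; the last joint's range is limited). The gripper opens to 85 mm and grips with 20 to 120 N. Pads are 22 mm wide; open, the fingers measure 114 mm over their backs; the gripper's body (76 mm by 85 mm) begins 54 mm behind the grasp point. The pads swing forward as they close: fully open they stand 13 mm farther back than shut.
Start: joints at [50.804, 21.807, 74.336, -0, 83.858, -12.336], TCP at [0.248, 0.491, 0.248] pointing down, gripper open.
Joint ranges: [-178.18, 178.18], [-50.72, 133.34], [12.68, 142.11], [-81.47, 261.47], [9.98, 163.14], [-165.26, 165.26]. Speed limits (degrees/s): [136.94, 136.94, 180, 180, 180, 180].

### API

Orientations are given as a 3x3 rotation matrix whose columns are the frame's x, y, z axes.
In Python, from rig import env gives the robot as it stands. The module is installed in compiled form; this text tells all that it offers.
- The arm moves only by the tool jog_arm, never from a script. Its arguments are lists of equal length, an entry for each row: "hand": the finger opening in m, from 0 to 0.0854; "travel": the shift along the world's x, y, z in m, a list of three; "yaw": the turn about the world's z in rad. A call has exactly 5 rows; each row shifts and turns the commanded pose from where the row before left it; what a row does not reach is not made up. A row lasts 1/8 s, in which the tool goes at most 62.5 mm and 10.7 degrees, less where a joint would pass 70% of its speed; a pose out of reach is approached as far as the arm can. A call is refused whole if a number of a shift passes 0.0625 or a number of a turn 0.188, either way. A call with a gripper value outside its range is refused whole. The fingers move at their own pace and stop on an object; "grip_force" is the grip in N (left out, the last holds). Time passes only in rows, so rows that do not move let the fingers close, or fill a call up. It gives the time, the measured TCP pose, the force, the opening and the grip force at its end, in the units of the state.
- env.observe(): the state, without advancing time (a new reading comes with each control period).
- env.get_image(name): name is "side" or "top"; returns the picture (480x640x3 uint8, red, green, blue); there is no depth.
- env.calibration(name): a dict with "fx", "fy", "cx", "cy" (pixels), "k1" (the pictures are not rectified: a ray, as slopes to the right and down, at radius r is drawn at 1 + k1 r^2 times it, then the intrinsics apply), "position" and "rotation" of the camera in the world. Camera axes: x right, y down, z forward; pixel columns grow to the right and rows downward; lengths in m; the calibration is good to about 2 mm. A picture is of the moment at which its call begins. calibration takes no time and is no camera call.
- env.close_job(): hands the job in; it is judged then, once.
The state is a dict: "time_s": time; "q": joint angles; "qvel": joint speeds; "joint_efforts": joint torques, N m; "position": TCP position; "tool_rot": TCP orientation; "ft_force": force on the tool from outside, world axes, zero at the start; "wrist_torque": the same for the moment, N m; "grip_width": finger opening in m; "gripper_force": force on a finger pad.
Only numpy, scipy, OpenCV 4.12 (cv2) and the standard library are available. Lean on these libraries where they do the work, as an engineer would, in place of code of your own. Each camera call takes 0.05 s, during which the arm holds its last target. There are 200 camera calls.

### The job

The cells in the battery charger are full: switch its socket off. With the fingertips, lightly press down the raised end of the grey rocker switch that lies straight across the strip from the charger until it snaps over, then draw the hand clear. Leave the other three switches on, everything plugged in, and the rest of the bench untouched.

Things in the scene. Friction and masses are not known exactly. Their poses are not given: they have to be found in the camera images.
- strip: White socket strip, 104 x 290 x 40 mm high, screwed down. Origin: centre of its underside; y along it, z up, x across it from the sockets (x = -22 mm; y = -96, -32, 32, 96 mm) to their grey rocker switches, on the side away from the robot. Rockers: pivot at x = 30 mm, same y, 26 mm long in x, 19 wide; a shallow V whose lowered half lies level 43 mm above the bench, the other half sloping up to its end.
- charger: Battery charger: grey box 46 x 54 mm with two round dark cells with brass ends, 14.5 mm thick, 46 mm long, side by side in its open top, 75 mm above the bench. In any one of the four sockets. Origin: centre of the underside of its round plug (38 mm across, 17 mm deep in the socket), 23 mm above the bench; z up. Not fixed: it could be pulled up out of its socket, which is not wanted.
- timer: Plug-in timer: white round body 51 mm across with a notched grey dial on top, 35 mm high above the strip, in another socket. Origin as for the charger.
- usb_plug: Small plain white power plug: upright block 28 x 36 mm with two slots in its top, 35 mm high above the strip, in another socket. Origin as for the charger.
- blank: Flat white socket cover: disc 45 mm across, 3 mm thick, with a small pull tab 11 mm high, in another socket. Origin as for the charger.
- socket1 (a point): Centre of the mouth of socket 1 (sockets are counted from the strip's -y end), at the strip's face, 40 mm above the bench. The plug-in thing in this socket has its origin straight below.
- socket2 (a point): Centre of the mouth of socket 2 (sockets are counted from the strip's -y end), at the strip's face, 40 mm above the bench. The plug-in thing in this socket has its origin straight below.
- socket3 (a point): Centre of the mouth of socket 3 (sockets are counted from the strip's -y end), at the strip's face, 40 mm above the bench. The plug-in thing in this socket has its origin straight below.
- socket4 (a point): Centre of the mouth of socket 4 (sockets are counted from the strip's -y end), at the strip's face, 40 mm above the bench. The plug-in thing in this socket has its origin straight below.
- rocker1_end (a point): Middle of the top edge of the end farther from the socket of rocker switch 1, the switch across the strip from socket 1. While the switch is on this end is raised, about 49 mm above the bench and 12 mm across the strip from the pivot line; when off it lies level, 43 mm above the bench. It moves with the rocker.
- rocker2_end (a point): Middle of the top edge of the end farther from the socket of rocker switch 2, the switch across the strip from socket 2. While the switch is on this end is raised, about 49 mm above the bench and 12 mm across the strip from the pivot line; when off it lies level, 43 mm above the bench. It moves with the rocker.
- rocker3_end (a point): Middle of the top edge of the end farther from the socket of rocker switch 3, the switch across the strip from socket 3. While the switch is on this end is raised, about 49 mm above the bench and 12 mm across the strip from the pivot line; when off it lies level, 43 mm above the bench. It moves with the rocker.
- rocker4_end (a point): Middle of the top edge of the end farther from the socket of rocker switch 4, the switch across the strip from socket 4. While the switch is on this end is raised, about 49 mm above the bench and 12 mm across the strip from the pivot line; when off it lies level, 43 mm above the bench. It moves with the rocker.
- rocker1 (a joint): Angle of rocker switch 1 in rad: 0 on (far end raised), 0.45 off (far end down). Sprung over centre: a press of about 3 N near the raised end starts it, and once past the middle (0.22) it snaps the rest of the way and stays; let go before that, it springs back. The switch yields about 1 mm for each 8 N pressed on it.
- rocker2 (a joint): Angle of rocker switch 2 in rad: 0 on (far end raised), 0.45 off (far end down). Sprung over centre: a press of about 3 N near the raised end starts it, and once past the middle (0.22) it snaps the rest of the way and stays; let go before that, it springs back. The switch yields about 1 mm for each 8 N pressed on it.
- rocker3 (a joint): Angle of rocker switch 3 in rad: 0 on (far end raised), 0.45 off (far end down). Sprung over centre: a press of about 3 N near the raised end starts it, and once past the middle (0.22) it snaps the rest of the way and stays; let go before that, it springs back. The switch yields about 1 mm for each 8 N pressed on it.
- rocker4 (a joint): Angle of rocker switch 4 in rad: 0 on (far end raised), 0.45 off (far end down). Sprung over centre: a press of about 3 N near the raised end starts it, and once past the middle (0.22) it snaps the rest of the way and stays; let go before that, it springs back. The switch yields about 1 mm for each 8 N pressed on it.
- knife: Yellow and black snap-off knife, 190 x 25 x 22 mm, lying on the bench beyond the switches. Loose bystander, to be left alone. Origin: on its underside.
- spool: Wire on a wooden stick, 150 mm long, 29 mm thick, lying on the robot's side of the strip. Loose bystander, to be left alone. Origin: on its underside.
- cutters: Side cutters with red handles, 160 x 85 x 18 mm, lying beyond one end of the strip. Loose bystander, to be left alone. Origin: on its underside.
- tip_tin: Round open steel tin, 62 mm across, 22 mm high, with brass tips in it, beyond the other end of the strip. Loose bystander, to be left alone. Origin: on its underside.
- pen_stand: Cordless burning pen in a low steel stand, 100 x 70 mm base, 85 mm high, on the left. Loose bystander, to be left alone. Origin: on its underside.
Not all that is in view belongs to the job. Leave any black, green or pink look-alike of the blank alone.

How it is judged (in metres and radians):
On the way, in this order (a step that is already met when the one before it is completed fails the run):
1. the fingertips rest on a rocker while all four switches are still on (contact force between the fingers and strip above 0.3 N and value of joint each of rocker1, rocker2, rocker3, rocker4 below 0.25 rad).
2. the switch of the charger's socket is off, the other three are on (((horizontal distance between charger and socket1 below 0.012 m and value of joint rocker1 above 0.38 rad and value of joint each of rocker2, rocker3, rocker4 below 0.07 rad) or (horizontal distance between charger and socket2 below 0.012 m and value of joint rocker2 above 0.38 rad and value of joint each of rocker1, rocker3, rocker4 below 0.07 rad) or (horizontal distance between charger and socket3 below 0.012 m and value of joint rocker3 above 0.38 rad and value of joint each of rocker1, rocker2, rocker4 below 0.07 rad) or (horizontal distance between charger and socket4 below 0.012 m and value of joint rocker4 above 0.38 rad and value of joint each of rocker1, rocker2, rocker3 below 0.07 rad))), for 0.2 s.
At the end, for the whole second after the job is handed in: The rocker across from the charger is fully over to off (beyond 0.38 rad), the other three are on (under 0.07 rad), all four plug-in things are still seated where they were (within 6 mm), and the loose things on the bench are where they were (within 12 mm) (((horizontal distance between charger and socket1 below 0.012 m and value of joint rocker1 above 0.38 rad and value of joint each of rocker2, rocker3, rocker4 below 0.07 rad) or (horizontal distance between charger and socket2 below 0.012 m and value of joint rocker2 above 0.38 rad and value of joint each of rocker1, rocker3, rocker4 below 0.07 rad) or (horizontal distance between charger and socket3 below 0.012 m and value of joint rocker3 above 0.38 rad and value of joint each of rocker1, rocker2, rocker4 below 0.07 rad) or (horizontal distance between charger and socket4 below 0.012 m and value of joint rocker4 above 0.38 rad and value of joint each of rocker1, rocker2, rocker3 below 0.07 rad)) and z of each of charger, timer, usb_plug, blank in the frame of strip below 0.027 m and distance of each of charger, timer, usb_plug, blank from where it was at the start of the episode below 0.006 m and distance of each of knife, spool, cutters, tip_tin, pen_stand from where it was at the start of the episode below 0.012 m); the robot touches nothing.
It fails at once if a switch other than the charger's is pressed half over ((value of joint rocker1 above 0.2 rad and horizontal distance between charger and socket1 above 0.03 m) or (value of joint rocker2 above 0.2 rad and horizontal distance between charger and socket2 above 0.03 m) or (value of joint rocker3 above 0.2 rad and horizontal distance between charger and socket3 above 0.03 m) or (value of joint rocker4 above 0.2 rad and horizontal distance between charger and socket4 above 0.03 m)).
It fails at once if a plug-in thing is pulled, lifted or shoved (moved more than 6 mm) (distance of any of charger, timer, usb_plug, blank from where it was at the start of the episode above 0.006 m).
It fails at once if a plug-in thing is gripped or knocked (more than 6 N) (contact force between any of the fingers, the arm and charger above 6 N or contact force between any of the fingers, the arm and timer above 6 N or contact force between any of the fingers, the arm and usb_plug above 6 N or contact force between any of the fingers, the arm and blank above 6 N).
It fails at once if a bystander on the bench is moved more than 12 mm (distance of any of knife, spool, cutters, tip_tin, pen_stand from where it was at the start of the episode above 0.012 m).
It fails at once if the strip or a switch is pressed hard (more than 40 N) instead of lightly (contact force between the fingers and strip above 40 N).
It also fails if it takes over 32 s, if anything falls off the work surface, if the arm or the gripper's body presses on something with over 40 N, if the wrist force passes 120 N, or if a joint passes its speed limit or range.

## Working session

There is one attempt and no reset: what is moved stays moved. The work goes in short steps, Python scripts to look and compute and a tool call to move; the robot and the scene stay as the last step left them, time stands still between calls to the robot, and variables do not carry over. Pictures are saved under pics/ and viewed, at most 10 in all, crops included, and the job is handed in when it is done.

Besides the shell and the picture viewer there is one more tool, called as name(argument=value, ...), one argument or row to a line, values as JSON. jog_arm: Moves the arm, as the interface text tells. Its arguments: {"type":"object","properties":{"hand":{"type":"array"},"travel":{"type":"array"},"yaw":{"type":"array"},"grip_force":{"type":"number"}},"required":["hand","travel","yaw"]}

```bash
mkdir -p pics
cat > h.py <<'E'
import numpy as np, cv2
from rig import env
def ray(c,u,v):
    K=np.array([[c['fx'],0,c['cx']],[0,c['fy'],c['cy']],[0,0,1.]])
    p=cv2.undistortPoints(np.array([[[u,v]]],float),K,np.array([c['k1'],0,0,0.]))[0,0]
    return np.array(c['position']),np.array(c['rotation'])@np.array([p[0],p[1],1])
def onz(n,u,v,z):
    o,d=ray(env.calibration(n),u,v); return o+d*(z-o[2])/d[2]
def proj(n,P):
    c=env.calibration(n);R=np.array(c['rotation']);p=R.T@(np.array(P)-np.array(c['position']));s=p[:2]/p[2]
    s=s*(1+c['k1']*(s@s)); return np.array([c['fx']*s[0]+c['cx'],c['fy']*s[1]+c['cy']])
def shot(n,f):
    im=env.get_image(n)[:,:,::-1].copy();cv2.imwrite('pics/'+f,im);return im
E
python3 - <<'E'
from h import *
for n in('top','side'):
    shot(n,n+'0.png');c=env.calibration(n);print(c)
print(env.finger_overhang, env.observe()['tool_rot'])
E
```

```text
{'fx': 489.3156382456041, 'fy': 489.3156382456041, 'cx': 317.24027607033725, 'cy': 240.55405772162055, 'k1': -0.0928982360782598, 'position': array([0.26108745, 0.16126994, 1.24563067]), 'rotation': array([[-0.09717475, -0.97195918,  0.2141318 ],
       [-0.99525557,  0.09594421, -0.01615758],
       [-0.0048402 , -0.21468597, -0.97667113]])}
{'fx': 598.2003669552041, 'fy': 598.2003669552041, 'cx': 328.754887734847, 'cy': 244.7964774501214, 'k1': 0.04253191930053789, 'position': array([-0.0426105 , -0.65094228,  0.94021395]), 'rotation': array([[ 0.81563013, -0.39443311,  0.42328479],
       [-0.57852678, -0.54668356,  0.60534606],
       [-0.00736569, -0.73862007, -0.6740817 ]])}
0.017 [[-8.92114544e-01  4.51808545e-01 -8.23366976e-04]
 [ 4.51809212e-01  8.92114008e-01 -1.01607490e-03]
 [ 2.75465889e-04 -1.27845998e-03 -9.99999145e-01]]
```

View pics/top0.png

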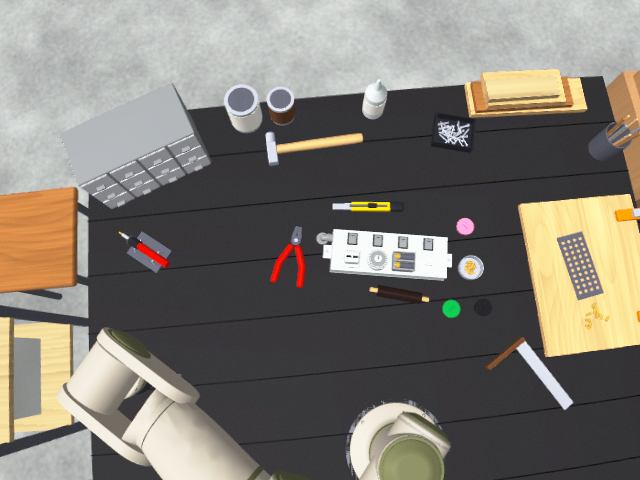

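View pics/side0.png

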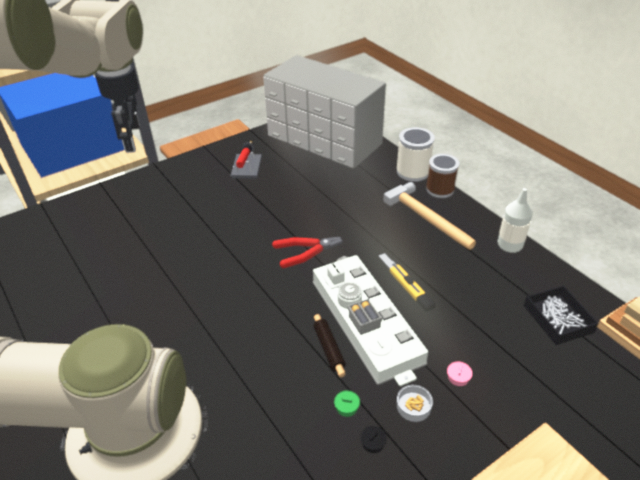

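The top view shows the charger at about (403,261), second socket from the -y (right) end. The rockers are at about (352,238), (377,240), (403,242) and (428,244), so the target is the one at (403,242). In the side view the charger is at (365,315), and the rockers run from (357,272) to (404,338).

Run:
```python
from h import *
def rock(n,pts,f):
    im=cv2.imread('pics/%s0.png'%n);g=cv2.cvtColor(im,cv2.COLOR_BGR2GRAY);out=[]
    for x,y in pts:
        w=np.zeros_like(g);w[y-10:y+11,x-12:x+13]=255
        m=((g<150)&(w>0)).astype(np.uint8)
        k,l,s,c=cv2.connectedComponentsWithStats(m)
        i=min((i for i in range(1,k) if s[i,4]>25),key=lambda i:np.hypot(*(c[i]-(x,y))))
        out.append(c[i]);P=onz(n,*c[i],.0445);print(n,c[i].round(1),s[i],P.round(4))
    return out
a=rock('top',[(428,244),(403,242),(377,240),(352,238)],0)
b=rock('side',[(404,338),(390,313),(372,292),(357,272)],0)
for p,q in zip(a,b):
    o1,d1=ray(env.calibration('top'),*p);o2,d2=ray(env.calibration('side'),*q)
    t=np.linalg.lstsq(np.c_[d1,-d2],o2-o1,rcond=None)[0]
    A=o1+t[0]*d1;B=o2+t[1]*d2;print(((A+B)/2).round(4),np.linalg.norm(A-B).round(4))
t=cv2.imread('pics/top0.png')[215:295,310:470];s=cv2.imread('pics/side0.png')[245:385,300:440]
cv2.imwrite('pics/c.png',np.vstack([cv2.resize(t,(560,280),interpolation=2),cv2.resize(s,(560,560),interpolation=2)[:310]]))
```

```text
top [427.1 245.4] [423 238  10  13  41] [ 0.4847 -0.1327  0.0445]
top [402.  243.4] [398 236  10  13  48] [ 0.4961 -0.0701  0.0445]
top [375.4 241.9] [373 235   9  12  29] [ 0.5066 -0.0037  0.0445]
top [351.8 239.4] [347 233  11  12  40] [0.5187 0.0546 0.0445]
side [405.8 339.7] [398 337  15   6  26] [ 0.4842 -0.1483  0.0445]
side [383.8 317.4] [378 312  18  12  57] [ 0.4852 -0.0815  0.0445]
side [381.9 285. ] [378 282   7  10  40] [ 0.5377 -0.0113  0.0445]
side [367.  264.8] [363 262   7   9  37] [0.5495 0.0537 0.0445]
[ 0.4906 -0.1382  0.0281] 0.0063
[ 0.497  -0.072   0.0286] 0.0048
[ 0.5194 -0.0103  0.049 ] 0.0302
[0.529  0.0493 0.0547] 0.0271
```

View pics/c.png

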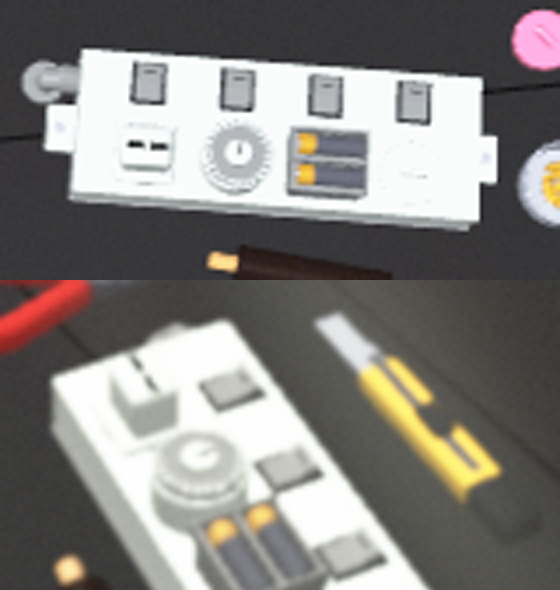

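The crop shows charger in socket 2 (from the -y end) with its rocker centred at about top (403,242.4) and side (387.5,313). All four rockers look alike, on. My threshold had caught only parts of them, so I'll redo it with a higher one.

```bash
cat > m.py <<'E'
from h import *
def rock(n,pts):
    im=cv2.imread('pics/%s0.png'%n);g=cv2.cvtColor(im,cv2.COLOR_BGR2GRAY);out=[]
    for x,y in pts:
        w=np.zeros_like(g);w[y-9:y+10,x-11:x+12]=255
        m=((g<200)&(w>0)).astype(np.uint8)
        k,l,s,c=cv2.connectedComponentsWithStats(m)
        i=l[y,x]; out.append(c[i]);print(n,c[i].round(1),s[i],onz(n,*c[i],.0435).round(4))
    return out
a=rock('top',[(428,244),(403,242),(378,240),(353,238)])
b=rock('side',[(404,337),(387,313),(372,291),(357,272)])
for p,q in zip(a,b):
    o1,d1=ray(env.calibration('top'),*p);o2,d2=ray(env.calibration('side'),*q)
    t=np.linalg.lstsq(np.c_[d1,-d2],o2-o1,rcond=None)[0]
    A=o1+t[0]*d1;B=o2+t[1]*d2;print(((A+B)/2).round(4),np.linalg.norm(A-B).round(4))
P=np.array([onz('top',*p,.0435)[:2] for p in a]);d=(P[3]-P[0]);print('spacing',np.linalg.norm(d)/3,'angle of y axis',np.degrees(np.arctan2(d[1],d[0])))
E
python3 m.py
```

```text
top [427.6 243.8] [423 238  11  13 126] [ 0.4889 -0.1347  0.0435]
top [402.5 242.2] [398 236  10  13 120] [ 0.4993 -0.072   0.0435]
top [377.4 240.3] [373 234  10  13 124] [ 0.5104 -0.0094  0.0435]
top [352.2 238.5] [347 232  11  13 126] [0.5211 0.0532 0.0435]
side [403.4 337. ] [395 331  19  13 135] [ 0.4851 -0.1403  0.0435]
side [384.2 315.1] [376 308  21  15 178] [ 0.4901 -0.0768  0.0435]
side [319.5 239.5] [     0      0    640    480 307048] [0.5138 0.181  0.0435]
side [357.3 272.5] [350 268  16  10 104] [0.5191 0.048  0.0435]
[ 0.4899 -0.1362  0.0362] 0.0009
[ 0.4982 -0.0722  0.0351] 0.0061
[0.4463 0.0259 0.2063] 0.0636
[0.5226 0.0526 0.0377] 0.0004
spacing 0.06352612561001438 angle of y axis 80.2714128325722
```

Pivot of rocker 2 is about (0.498, -0.0745), measured spacing 63.5 mm against 64 given, and the strip's y axis lies at 80.3°. The aim is about 14 mm beyond the pivot, (0.512, -0.077). The hand needs a +0.3 rad turn so the pads' width runs along the strip's x.

jog_arm(
  hand=[0,0,0,0,0],
  travel=[
    [0.026,-0.056,0],
    [0.026,-0.056,0],
    [0.026,-0.056,0],
    [0.026,-0.056,0],
    [0.026,-0.056,0],
  ],
  yaw=[0.06,0.06,0.06,0.06,0.06],
  grip_force=20,
)

```text
time_s: 0.72
position: [0.3788, 0.2088, 0.2482]
tool_rot: [[-0.986, 0.166, -0.0], [0.166, 0.986, 0.0], [0.0, 0.0, -1.0]]
ft_force: [1.5, -0.1, -0.1]
grip_width: -0.0001
gripper_force: 0.0
```

jog_arm(
  hand=[0,0,0,0,0],
  travel=[
    [0.026,-0.056,-0.02],
    [0.026,-0.056,-0.02],
    [0.026,-0.056,-0.02],
    [0.026,-0.056,-0.02],
    [0.026,-0.056,-0.02],
  ],
  yaw=[0,0,0,0,0],
)

```text
time_s: 1.35
position: [0.5041, -0.061, 0.1512]
tool_rot: [[-0.986, 0.168, -0.0], [0.168, 0.986, 0.0], [0.0, 0.0, -1.0]]
ft_force: [1.2, 0.7, 0.6]
grip_width: -0.0001
gripper_force: 0.0
```

jog_arm(
  hand=[0,0,0,0,0],
  travel=[
    [0.004,-0.008,0],
    [0,0,-0.02],
    [0,0,-0.02],
    [0,0,0],
    [0,0,0],
  ],
  yaw=[0,0,0,0,0],
)

```text
time_s: 1.98
position: [0.5079, -0.0667, 0.1129]
tool_rot: [[-0.986, 0.167, 0.001], [0.167, 0.986, -0.0], [-0.001, -0.0, -1.0]]
ft_force: [-0.5, 0.7, -0.4]
grip_width: 0.0003
gripper_force: 0.0
```

jog_arm(
  hand=[0,0,0,0,0],
  travel=[
    [0.004,-0.01,0],
    [0,0,-0.018],
    [0,0,-0.01],
    [0,0,0],
    [0,0,0],
  ],
  yaw=[0,0,0,0,0],
)

```text
time_s: 2.6
position: [0.512, -0.0772, 0.0845]
tool_rot: [[-0.986, 0.168, 0.001], [0.168, 0.986, -0.0], [-0.001, -0.0, -1.0]]
ft_force: [0.0, 0.3, -0.2]
grip_width: -0.0
gripper_force: 0.0
```

Run:
```python
from h import *
t=shot('top','t1.png');s=shot('side','s1.png');o=env.observe();print(o['position'],o['ft_force'])
tip=np.array(o['position'])+[0,0,-.017]
print(tip,proj('top',tip),proj('side',tip))
cv2.imwrite('pics/c1.png',np.vstack([cv2.resize(t[200:300,300:460],(480,300),interpolation=2),cv2.resize(s[235:345,310:486],(480,300),interpolation=2)]))
```

```text
[ 0.51197041 -0.07707347  0.08456204] [-0.16077118 -0.2530216   0.01441168]
[ 0.51197041 -0.07707347  0.06756204] [405.47899147 234.98163738] [393.60303493 302.13799082]
```

View pics/c1.png

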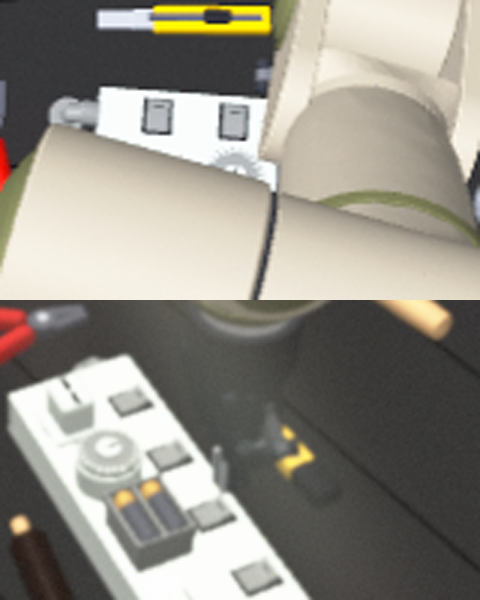

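The side crop shows the closed fingertips at about (390,305) just above the far end of rocker 2, which is centred at (388,314). Next I compare the tip and the rocker within this one camera, so its bias cancels.

Run:
```python
from h import *
s=cv2.imread('pics/s1.png')
a=np.radians(80.27);Y=np.array([np.cos(a),np.sin(a)]);X=np.array([Y[1],-Y[0]])
T=onz('side',390.3,305,.0676)[:2]
R=onz('side',387.6,313.9,.0445)[:2];print(T,R,'dx,dy strip',X@(T-R),Y@(T-R))
cv2.imwrite('pics/c2.png',cv2.resize(s[285:335,360:420],(720,600),interpolation=cv2.INTER_CUBIC))
```

```text
[ 0.50192487 -0.07910005] [ 0.49704758 -0.07889794] dx,dy strip 0.004841296971088829 0.0006250848810143169
```

View pics/c2.png

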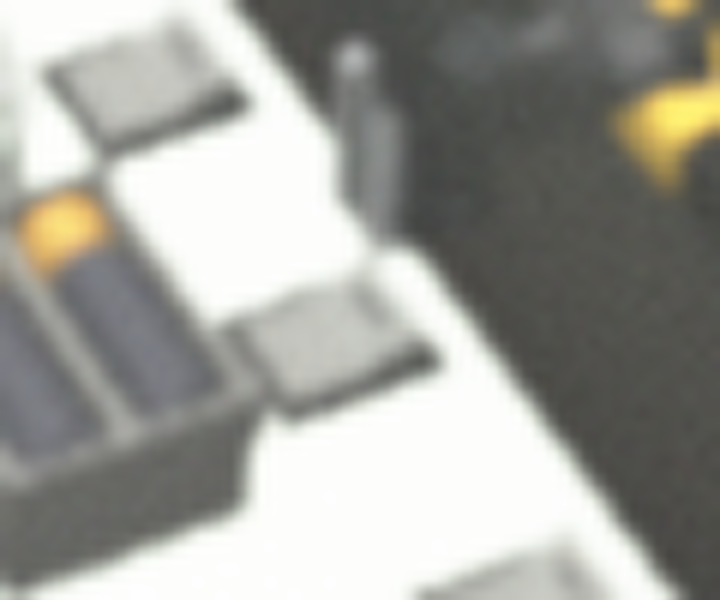

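The crop shows the lit -x faces of the closed fingers, with their lower end between crop (345,190) and (385,245), or about full-frame (390.4,303.1). This is the near edge of the tips, just above the far end of the rocker.

Run:
```python
from h import *
a=np.radians(80.27);Y=np.array([np.cos(a),np.sin(a)]);X=np.array([Y[1],-Y[0]])
R=onz('side',387.6,313.9,.0445)[:2]
for p in [(385,245),(345,190),(365,217)]:
    T=onz('side',360+p[0]/12,285+p[1]/12,.0676)[:2];print(X@(T-R),Y@(T-R))
```

```text
0.007411795457986771 -0.0018270510398539718
0.007576832113216244 0.011412959654067576
0.007548619445438657 0.004861752843680524
```

The near tip edge is 7.5 mm beyond the rocker's centre and about 4 mm to +y. I shift by (-0.004, -0.003), then go down in small steps.

jog_arm(
  hand=[0,0,0,0,0],
  travel=[
    [-0.004,-0.003,0],
    [0,0,-0.014],
    [0,0,-0.002],
    [0,0,-0.001],
    [0,0,0],
  ],
  yaw=[0,0,0,0,0],
)

```text
time_s: 3.32
position: [0.5078, -0.08, 0.067]
tool_rot: [[-0.986, 0.168, 0.0], [0.168, 0.986, -0.0], [-0.0, -0.0, -1.0]]
ft_force: [0.6, 0.4, -0.5]
grip_width: -0.0004
gripper_force: 0.0
```

jog_arm(
  hand=[0,0,0,0,0],
  travel=[
    [0,0,-0.001],
    [0,0,-0.001],
    [0,0,-0.001],
    [0,0,0],
    [0,0,0],
  ],
  yaw=[0,0,0,0,0],
)

```text
time_s: 3.95
position: [0.5082, -0.0802, 0.0643]
tool_rot: [[-0.986, 0.168, 0.001], [0.168, 0.986, -0.0], [-0.002, -0.0, -1.0]]
ft_force: [3.4, 0.3, 4.3]
grip_width: -0.0002
gripper_force: 2.0
```

Contact at TCP z of about 0.065 with 4 N, as expected. Pressing on.

jog_arm(
  hand=[0,0,0,0,0],
  travel=[
    [0,0,-0.001],
    [0,0,-0.001],
    [0,0,-0.001],
    [0,0,0],
    [0,0,0],
  ],
  yaw=[0,0,0,0,0],
)

```text
time_s: 4.58
position: [0.5075, -0.0799, 0.0609]
tool_rot: [[-0.986, 0.168, -0.001], [0.168, 0.986, 0.0], [0.001, 0.0, -1.0]]
ft_force: [-0.4, 0.2, -0.2]
grip_width: -0.0
gripper_force: 0.1
```

The force dropped to zero with the tips at 44 mm, so the rocker has snapped over. Lifting clear to look.

jog_arm(
  hand=[0,0,0,0,0],
  travel=[
    [0,0,0.02],
    [0,0,0.05],
    [0,0,0.05],
    [0,0.04,0.03],
    [-0.02,0.05,0],
  ],
  yaw=[0,0,0,0,0],
)

```text
time_s: 5.2
position: [0.4888, 0.0103, 0.2129]
tool_rot: [[-0.985, 0.17, 0.005], [0.17, 0.986, -0.001], [-0.005, -0.0, -1.0]]
ft_force: [0.6, 0.7, -0.6]
grip_width: 0.0002
gripper_force: 0.0
```

jog_arm(
  hand=[0,0,0,0,0],
  travel=[
    [-0.02,0.055,0],
    [-0.02,0.055,0],
    [-0.02,0.055,0],
    [-0.02,0.055,0],
    [0,0,0],
  ],
  yaw=[0,0,0,0,0],
)

```text
time_s: 5.82
position: [0.4058, 0.2328, 0.2109]
tool_rot: [[-0.987, 0.162, -0.001], [0.162, 0.987, 0.0], [0.001, 0.0, -1.0]]
ft_force: [1.0, -0.7, -0.7]
grip_width: -0.0001
gripper_force: 0.0
```

Run:
```python
from h import *
t=shot('top','t2.png');s=shot('side','s2.png');o=env.observe();print(o['position'],o['ft_force'],o['time_s'])
cv2.imwrite('pics/c3.png',np.vstack([cv2.resize(t[215:295,310:470],(560,280),interpolation=2),cv2.resize(s[245:385,300:440],(560,560),interpolation=2)[60:380]]))
```

```text
[0.40747583 0.23012116 0.21084154] [ 0.51711376 -0.66419358  0.70082255] 5.925
```

View pics/c3.png

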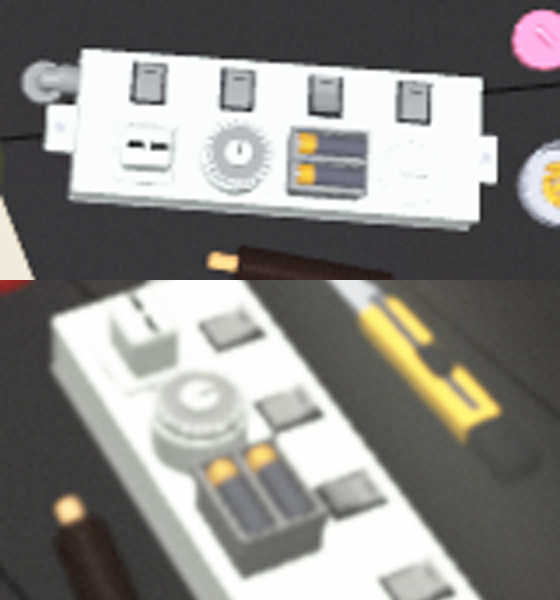

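The picture shows rocker 2, at top crop (325,96) and side crop (350,494), now tilted the other way: its far end is down and its near half casts shade differently. The other three look unchanged, and the plugs and loose things are in place. Handing in.

```bash
python3 -c "
from rig import env
print(env.close_job())"
```

```text
the job is handed in; nothing more can be done
None
```

I pressed the charger's switch (rocker 2) over to off. In the last pictures the other three switches, the plugs and the bench looked unchanged, and the job is handed in with the hand clear; no verdict was returned.

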